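# Lids back on the kitchen pots

## Robot

A 6-joint arm with a two-finger parallel gripper is mounted at the origin on a cart in front of the work surface, level with it; the furniture and walls round the work are solid. World frame = base frame: x ahead of the robot, y to its left, z up, the work surface at z = 0. Lengths are in mm, angles in rad, forces in N, time in s.
With the tool pointing down it reaches from about 325 to 750 mm from the base axis. Payload 7.6 kg.
Tool frame: the origin (TCP) lies at the very end of the fingers, on their centre line; the grasp point (between the pads) lies 19 mm behind it (r.hold_point_z is the distance from the TCP to the grasp point, in mm); z points along the fingers, y is the line along which they close (so a half turn about z gives the same grasp; the last joint's range is limited). The gripper opens to 85 mm and grips with 20 to 120 N. Pads are 22 mm wide; open, the fingers measure 114 mm over their backs; the gripper's body (76 mm by 85 mm) begins 54 mm behind the grasp point. The pads swing forward as they close: fully open they stand 13 mm farther back than shut.
Start: joints at [-1.342, 0.052, 1.401, -0, 1.689, -0.07], TCP at [154.571, -501.751, 231.323] pointing down, gripper open.
Joint ranges: [-2.9, 2.9], [-0.91, 2.17], [0.12, 2.37], [-1.06, 4.2], [0.26, 2.73], [-2.93, 2.93]. Speed limits (rad/s): [2.57, 2.57, 3.01, 3.14, 3.14, 3.14].

## Interface

Orientations are given as a unit quaternion [x, y, z, w].
In Python, from workcell import r gives the robot as it stands. The module is installed in compiled form; this text tells all that it offers.
- The arm moves only by the shell command python3 -m crank 'ROWS'. ROWS is JSON, a list of rows, each a list of 3 entries, a list of its own where there are three numbers: the finger opening in mm, from 0 to 85.4, then the shift along the world's x, y, z in mm, then the turn, a rotation vector about the world's x, y, z in rad. In form: [[grip, [dx, dy, dz], [ax, ay, az]], ...]. A call has 1 to 20 rows; each row is the pose to reach, as a shift and turn from the pose commanded when the call began; what a row does not reach only later rows make up. A row lasts 1/12 s, in which the tool goes at most 41.7 mm and 7.16 degrees, less where a joint would pass 70% of its speed; a pose out of reach is approached as far as the arm can. A call with a gripper value outside its range is refused whole. The fingers move at their own pace and stop on an object; the grip force is fixed at half the most. Time passes only in rows, so rows that repeat a pose let the fingers close. It gives the time, the measured TCP pose, the force, the opening and the grip force at its end, in the units of the state.
- r.get_obs(): the state, without advancing time (a new reading comes with each control period).
- r.snapshot(name): name is "scene" or "top" or "wrist"; returns a dict with "pixels" (420x560x3 uint8, blue, green, red), "camera_matrix" (3x3 intrinsics, pixels), "rvec" (rotation vector, rad) and "tvec" (3), from world to camera coordinates, as OpenCV has them; the wrist camera has in their place "mount" (4x4, takes a point from camera to tool coordinates, whose origin is the TCP and whose axes are the flange's). Camera axes: x right, y down, z forward; pixel columns grow to the right and rows downward; lengths in mm; the calibration is good to about 2 mm. The wrist camera is an equidistant fisheye: a pixel r from the principal point sees the ray r / f radians off the axis. A picture is of the moment at which its call begins: read the wrist's pose just before it. There is no depth.
- r.finish_job(): hands the job in; it is judged then, once.
The state is a dict: "t": time; "q": joint angles; "joint_velocities": joint speeds; "joint_efforts": joint torques, N m; "position": TCP position; "tcp_rot": TCP orientation; "wrist_force": force on the tool from outside, world axes, zero at the start; "torque": the same for the moment, N m; "width": finger opening in mm; "finger_force": force on a finger pad.
Only numpy, scipy, OpenCV 4.12 (cv2) and the standard library are available. Lean on these libraries where they do the work, as an engineer would, in place of code of your own. Each camera call takes 0.05 s, during which the arm holds its last target. There are 200 camera calls.

## Task

The pots are washed and dry: close each of the four open ones on the worktop with its own lid, well seated and level. The saucepan's lid has been pushed part-way under the little shelf, so draw it clear before lifting it. Set the lids down without dropping them, and leave the pots standing where they are and the lemon undisturbed.

Things in the scene. Friction and masses are not known exactly. Their poses are not given: they have to be found in the camera images.
- small_lid: Smallest wooden lid, for the clear glass jam jar. Diameters: tapered plug 36 mm (26 at its foot, grey ring round it) at z = 0 to 12 mm, brim 56 mm at 12 to 22 mm, knob 22 mm at 34 to 42 mm, its neck a fifth narrower, top at 47 mm. About 40 g. Lies on its plug, knob up. Origin: centre of the plug's underside; z up through the knob; round, yaw means nothing.
- cork_lid: Cork lid with a pale wooden knob, for the cream stoneware jar. Diameters: tapered plug 54 mm (44 at its foot) at z = 0 to 12 mm, brim 82 mm at 12 to 22 mm, knob 26 mm at 34 to 42 mm, its neck a fifth narrower, top at 47 mm. About 70 g. Lies on its plug, knob up. Origin: centre of the plug's underside; z up through the knob; round, yaw means nothing.
- wide_lid: Widest wooden lid, for the white dimpled pot. Diameters: tapered plug 68 mm (58 at its foot, grey ring round it) at z = 0 to 12 mm, brim 98 mm at 12 to 22 mm, knob 30 mm at 34 to 42 mm, its neck a fifth narrower, top at 47 mm. About 120 g. Lies on its plug, knob up. Origin: centre of the plug's underside; z up through the knob; round, yaw means nothing.
- pan_lid: Green domed saucepan lid, 190 mm in diameter, with a black knob in the middle, 45 mm in diameter, from z = 29 mm (top of the dome) to 57 mm. About 450 g. At the start its far edge lies 25 to 33 mm under the shelf's front edge, its knob 62 to 70 mm in front of that edge. Origin: on the worktop under its centre, z up through the knob.
- jam_jar: Clear glass jam jar, open, 64 mm in diameter, 98 mm tall, mouth 42 mm inside. Origin: centre of its underside, z up. Closed, the small lid's origin stands 85.5 mm above the jar's.
- stoneware_jar: Cream stoneware jar with a rolled neck, open, on the worktop (not the like one on the window sill), 103 mm in diameter, 123 mm tall, mouth 62 mm inside. Origin: centre of its underside, z up. Closed, the cork lid's origin stands 111 mm above the jar's.
- dimpled_pot: White ceramic pot with a dimpled outside, open, on the worktop (not those on the window sill), 102 mm in diameter, 94 mm tall, mouth 77 mm inside. Origin: centre of its underside, z up. Closed, the wide lid's origin stands 82 mm above the pot's.
- pan_mouth (a point): Centre of the mouth of the green saucepan, level with its rim, 101 mm above the worktop; axes of the pan. The pan is 188 mm in diameter over the rim; its long handle rises to 130 mm and points along -y of this frame (to the robot's left). Closed, the pan lid lies on the rim with its origin about 4 mm below this point.
- riser: Low worktop shelf, fixed: pale board 300 mm wide (y), 115 mm deep (x), 16 mm thick on two black wire hoops, its underside 50 mm above the worktop; a pepper mill (up to 236 mm above the worktop) and small jars stand on its rear half. Origin: on the worktop under the board's centre; x points to the back, so the front edge is at x = -57.5 mm.
- lemon: The lemon lying between the pots and the lids, 72 x 57 x 58 mm; to be left alone. Origin: centre of its underside.
Not all that is in view belongs to the job. What is shaped like the jam_jar but pink or red is not meant. Leave any purple look-alike of the wide_lid alone.

How it is judged:
By the outcome, as a careful person would: the job done as asked, in the order asked, and still so for the second after the job is handed in, with the robot touching nothing.
It also fails if it takes over 102 s, if anything falls off the work surface, if the arm or the gripper's body presses on something with over 40 N, if the wrist force passes 120 N, or if a joint passes its speed limit or range.

## Working session

There is one attempt and no reset: what is moved stays moved. The work goes in short steps, Python scripts to look and compute and a shell command to move; the robot and the scene stay as the last step left them, time stands still between calls to the robot, and variables do not carry over. Pictures are saved under pics/ and viewed, at most 14 in all, crops included, and the job is handed in when it is done.

```bash
mkdir -p pics
cat > h.py <<'E'
import numpy as np, cv2
from workcell import r
from scipy.spatial.transform import Rotation as R
def snap(n,f):
    s=r.snapshot(n); cv2.imwrite('pics/'+f,s['pixels']); return s
E
python3 - <<'E'
from h import *
import pickle
o=r.get_obs(); print(o)
for n in('scene','top','wrist'):
    s=snap(n,n+'0.png'); pickle.dump(s,open(n+'0.pkl','wb'))
    print({k:v for k,v in s.items() if k!='pixels'})
print(r.hold_point_z)
E
```

```text
{'t': 0.0, 'q': array([-1.34229446e+00,  5.28481200e-02,  1.40176030e+00, -1.28492430e-05,
        1.68861400e+00, -7.03125955e-02]), 'joint_velocities': array([-0.00038753,  0.00054388,  0.00100947,  0.0019401 , -0.00083249,
       -0.00148486]), 'joint_efforts': array([-1.54861937e-03, -3.81661749e+01, -3.60190916e+01, -2.47895878e-04,
        6.24414199e-03, -1.31148579e-05]), 'position': array([ 154.49386731, -501.42313402,  230.44853577]), 'tcp_rot': array([ 9.88859270e-01,  1.48851204e-01, -7.07464484e-05, -8.11831326e-04]), 'wrist_force': array([-0.51230497,  0.27445786,  0.00973703]), 'torque': array([-0.00108383, -0.04872088, -0.02320178]), 'finger_force': 0.0, 'width': 85.20447276443495}
{'camera_matrix': array([[477.33548592,   0.        , 284.60281129],
       [  0.        , 477.33548592, 199.6306903 ],
       [  0.        ,   0.        ,   1.        ]]), 'rvec': array([ 1.25339643, -2.4022735 ,  0.8520447 ]), 'tvec': array([428.94193458, 323.7932389 , 972.31858022])}
{'camera_matrix': array([[380.64545894,   0.        , 277.72300926],
       [  0.        , 380.64545894, 211.18984814],
       [  0.        ,   0.        ,   1.        ]]), 'rvec': array([ 2.13952307, -2.16399957,  0.10300318]), 'tvec': array([157.59352528, 535.05679398, 985.10288358])}
{'camera_matrix': array([[325.1922621 ,   0.        , 274.98153362],
       [  0.        , 325.1922621 , 206.0743674 ],
       [  0.        ,   0.        ,   1.        ]]), 'mount': array([[-3.47463026e-04, -9.55050678e-01, -2.96442376e-01,
         7.45055199e+01],
       [ 9.99999891e-01, -4.23927324e-04,  1.93660202e-04,
        -7.56869771e-01],
       [-3.10625330e-04, -2.96442276e-01,  9.55050721e-01,
        -1.43141709e+02],
       [ 0.00000000e+00,  0.00000000e+00,  0.00000000e+00,
         1.00000000e+00]])}
18.700000000000003
```

View pics/scene0.png

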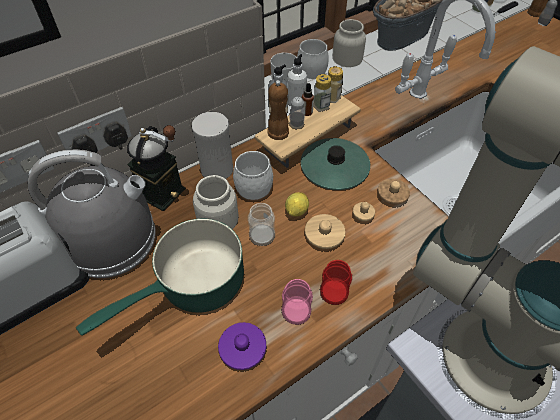

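View pics/top0.png

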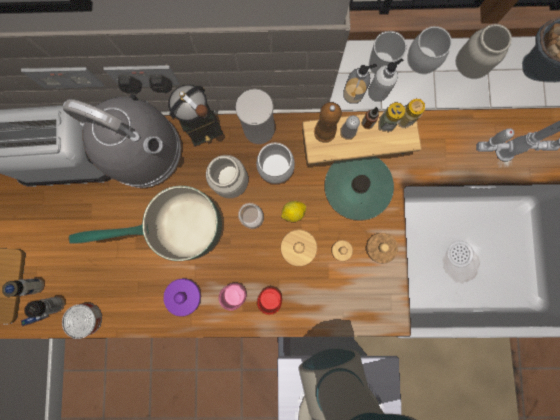

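The scene and top views show the layout. In the top view, the lids on the right are wide (299,247), small (342,251), cork (381,248) and pan (360,187). The pots are jam (251,215), stoneware (226,176), dimpled (275,162) and saucepan (182,224). I'll enlarge both views to get accurate pixel positions.

Run:
```python
import pickle,cv2
s=pickle.load(open('top0.pkl','rb'))['pixels']
c=cv2.resize(s[130:330,130:420],None,fx=2.75,fy=2.75,interpolation=cv2.INTER_CUBIC);cv2.imwrite('pics/topc.png',c)
s=pickle.load(open('scene0.pkl','rb'))['pixels']
c=cv2.resize(s[100:330,140:420],None,fx=2.6,fy=2.6,interpolation=cv2.INTER_CUBIC);cv2.imwrite('pics/scenec.png',c)
```

```text
(no output)
```

View pics/topc.png

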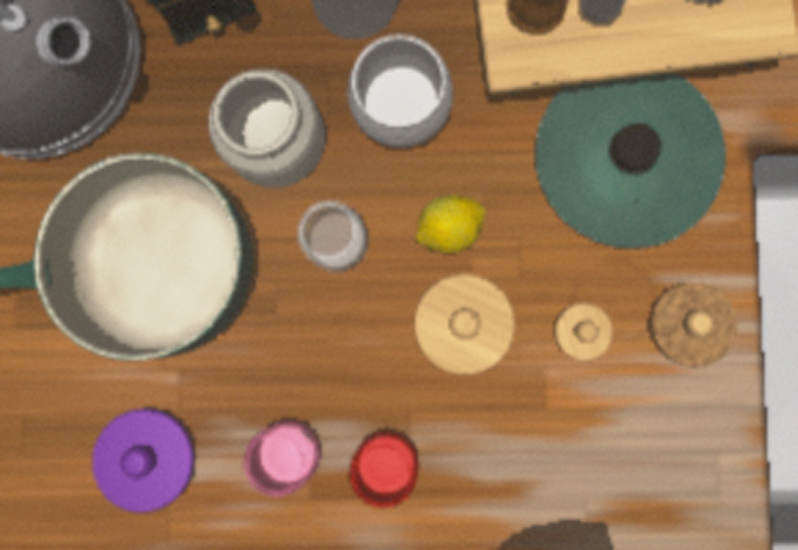

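View pics/scenec.png

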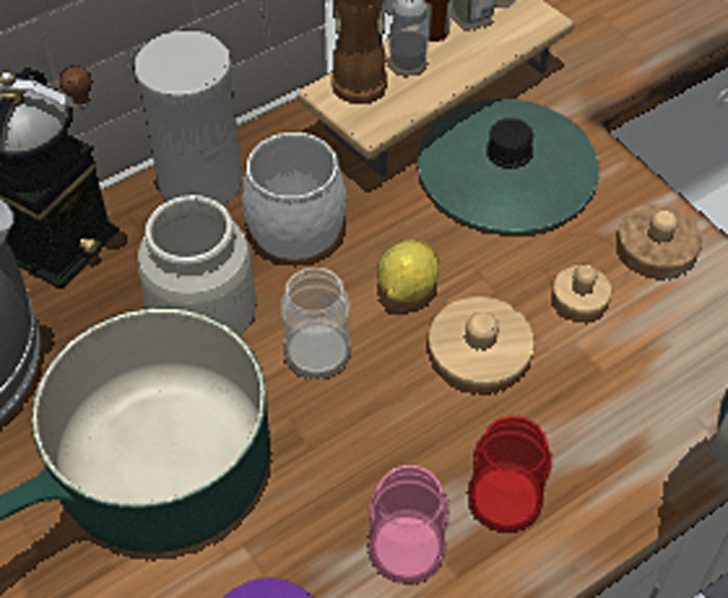

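```bash
cat > fit.py <<'E'
from h import *
import pickle
from scipy.optimize import least_squares
S={k:pickle.load(open(k+'0.pkl','rb')) for k in('top','scene')}
off={'top':(130,130,2.75),'scene':(140,100,2.6)}
a=np.linspace(0,2*np.pi,72,endpoint=False)
def bbox(k,x,y,d,zs):
    P=np.concatenate([np.c_[x+d/2*np.cos(a),y+d/2*np.sin(a),0*a+z] for z in zs])
    s=S[k]; p=cv2.projectPoints(P,s['rvec'],s['tvec'],s['camera_matrix'],None)[0][:,0]
    ox,oy,f=off[k]; p=(p-[ox,oy]+.5)*f-.5
    return np.r_[p[:,0].min(),p[:,0].max(),p[:,1].min(),p[:,1].max()]
N=np.nan
D={'wide':((12,22),98,[415,515,274,374],[428,534,296,392]),
'small':((12,22),56,[555,613,303,361],[552,611,264,321]),
'cork':((12,22),82,[651,736,283,366],[617,702,205,278]),
'panlid':((0,3),190,[534,726,N,248],[418,598,99,234]),
'panknob':((40,57),45,[608,662,123,174],[487,534,118,167]),
'dimpled':((94,),0,[349,450,35,128],[245,341,133,197]),
'stone':((123,),0,[210,301,70,155],[145,236,197,265]),
'jam':((0,98),64,[299,367,201,270],[281,350,268,378]),
'pan':((101,),188,[36,243,155,358],[34,266,309,504])}
for n,(zs,d,t,s) in D.items():
    for sel in('ts','t','s'):
        def f(v):
            dd=d or v[2]; e=[]
            if 't' in sel:e.append(bbox('top',v[0],v[1],dd,zs)-t)
            if 's' in sel:e.append(bbox('scene',v[0],v[1],dd,zs)-s)
            e=np.concatenate(e); return np.where(np.isnan(e),0,e)
        o=least_squares(f,[450,0,80]); print(n,sel,o.x.round(1)[:2 if d else 3],np.round(f(o.x),0).astype(int) if sel=='ts' else '')
E
python3 fit.py
```

```text
wide ts [439.2  97.9] [-2 -1  0  2  0  1  0 -3]
wide t [440.1  96.5] 
wide s [438.   99.6] 
small ts [430.6 -17.6] [-2 -1  0  0  0  2  1 -3]
small t [430.9 -19. ] 
small s [429.7 -15.7] 
cork ts [ 436.1 -123.6] [-3  0  0  2  0  1 -1 -4]
cork t [ 437.2 -125.1] 
cork s [ 434.2 -120.9] 
panlid ts [610.2 -72.9] [ 1 -1  0 -1  0  1  2  1]
panlid t [608.9 -72.5] 
panlid s [611.5 -73.8] 
panknob ts [603.9 -66.7] [ 0 -3  2  1  1  0  0 -6]
panknob t [605.3 -68.4] 
panknob s [600.8 -63.2] 
dimpled ts [663.6 156.2  90. ] [ 2 -2 -1  1  1  0 -3  3]
dimpled t [663.3 156.   91.1] 
dimpled s [663.8 156.5  88.4] 
stone ts [627.4 285.7  79.7] [ 1 -2  1  3 -1 -1 -3 -2]
stone t [629.3 285.1  80.1] 
stone s [624.3 286.9  79. ] 
jam ts [522.9 222.1] [-6  2 -4  4 -1  4 -7  4]
jam t [523.  220.3] 
jam s [522.4 223.9] 
pan ts [503.2 394.9] [-1 -2 -1  2  0  2 -3  0]
pan t [503.4 393.8] 
pan s [502.7 395.8]
```

```bash
python3 -m crank '[[85,[69,110,0],[0,0,0]],[85,[138,221,0],[0,0,0]],[85,[207,331,0],[0,0,0]],[85,[275,442,0],[0,0,0]],[85,[275,442,0],[0,0,0]],[85,[275,442,0],[0,0,0]],[85,[275,442,0],[0,0,0]],[85,[275,442,0],[0,0,0]],[85,[275,442,0],[0,0,0]],[85,[275,442,0],[0,0,0]],[85,[275,442,0],[0,0,0]],[85,[275,442,0],[0,0,0]],[85,[275,442,0],[0,0,0]],[85,[275,442,0],[0,0,0]],[85,[275,442,0],[0,0,0]],[85,[275,442,0],[0,0,0]],[85,[275,442,0],[0,0,0]],[85,[275,442,0],[0,0,0]],[85,[275,442,0],[0,0,0]]]'
cat >> h.py <<'E'
def wsnap(f):
    o=r.get_obs(); s=snap('wrist',f)
    s['T']=(o['position'],o['tcp_rot']); import pickle; pickle.dump(s,open('pics/'+f+'.pkl','wb')); return s
def wproj(s,P):
    p,q=s['T']; Pt=R.from_quat(q).inv().apply(np.atleast_2d(P)-p)
    M=np.array(s['mount']); Pc=(Pt-M[:3,3])@M[:3,:3]; K=s['camera_matrix']
    rho=np.hypot(Pc[:,0],Pc[:,1]); th=np.arctan2(rho,Pc[:,2])
    return np.c_[K[0,2]+K[0,0]*th*Pc[:,0]/rho,K[1,2]+K[1,1]*th*Pc[:,1]/rho]
def circ(x,y,z,d,n=72):
    a=np.linspace(0,2*np.pi,n,endpoint=False); return np.c_[x+d/2*np.cos(a),y+d/2*np.sin(a),0*a+z]
def overlay(s,f,circles,k=1.4):
    im=cv2.resize(s['pixels'],None,fx=k,fy=k,interpolation=cv2.INTER_CUBIC)
    for c,col in circles:
        cv2.polylines(im,[np.int32(np.round(wproj(s,circ(*c))*k*8))],True,col,1,cv2.LINE_AA,3)
    cv2.imwrite('pics/'+f,im)
E
python3 - <<'E'
from h import *
s=wsnap('w1.png'); print(s['T'])
Rd=(0,0,255)
overlay(s,'w1o.png',[((439,98,22,98),Rd),((430.6,-17.6,22,56),Rd),((436,-123.6,22,82),Rd),((607,-70,57,45),Rd),((607,-70,2,190),(255,0,255)),((523,222,98,42),Rd)])
E
```

```text
t: 1.73
position: [429.3, -60.6, 231.4]
tcp_rot: [0.989, 0.148, 0.0, 0.0]
wrist_force: [-0.4, 0.1, -0.7]
width: 84.5
finger_force: 0.0
(array([429.29972366, -60.55377056, 231.41312746]), array([9.88987714e-01, 1.47997572e-01, 1.02962610e-04, 1.00016866e-04]))
```

View pics/w1o.png

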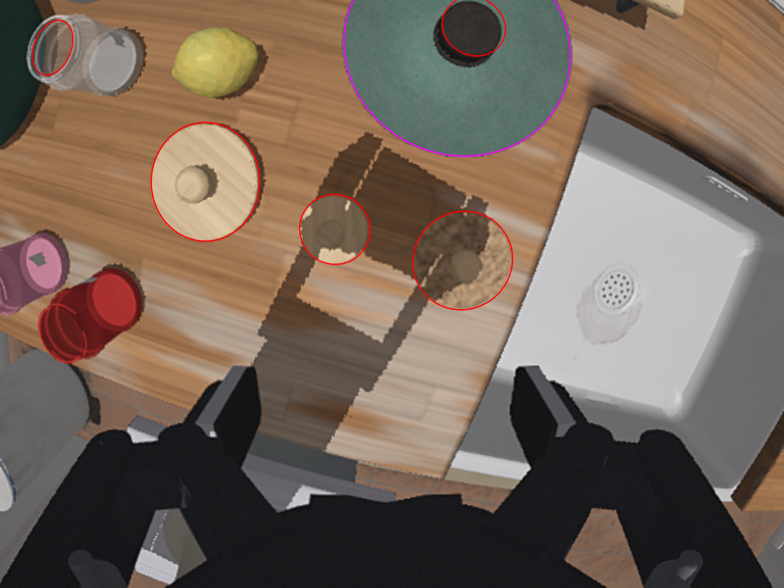

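```bash
python3 -m crank '[[50,[10,40,0],[0,0,0]],[50,[10,80,0],[0,0,0]],[50,[10,120,0],[0,0,0]],[50,[10,157.5,0],[0,0,0]],[50,[10,157.5,-40],[0,0,0]],[50,[10,157.5,-80],[0,0,0]],[50,[10,157.5,-120],[0,0,0]],[50,[10,157.5,-150],[0,0,0]],[50,[10,157.5,-175],[0,0,0]],[50,[10,157.5,-190],[0,0,0]],[50,[10,157.5,-200],[0,0,0]],[50,[10,157.5,-204],[0,0,0]],[50,[10,157.5,-204],[0,0,0]],[50,[10,157.5,-204],[0,0,0]]]'
python3 - <<'E'
from h import *
s=wsnap('w2.png'); print(s['T'])
overlay(s,'w2o.png',[((439.5,97.5,22,98),(0,0,255)),((439.5,97.5,47,20),(0,0,255))])
E
```

```text
t: 2.95
position: [440.3, 97.7, 28.4]
tcp_rot: [0.989, 0.149, 0.001, 0.0]
wrist_force: [-0.1, 0.0, 0.9]
width: 50.2
finger_force: 0.0
(array([440.32684989,  97.73138403,  28.36155444]), array([9.88879194e-01, 1.48718645e-01, 8.37416266e-04, 5.85211148e-05]))
```

View pics/w2o.png

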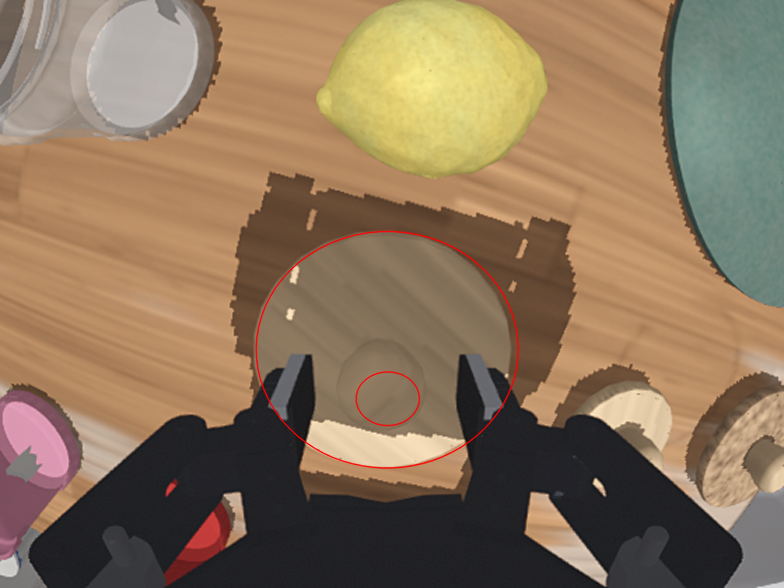

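The wide lid's knob is centred between the fingers; its circle lies about 1.5 mm off my estimate. I'll close and lift.

```bash
python3 -m crank '[[0,[0,1,-2],[0,0,0]],[0,[0,1,-2],[0,0,0]],[0,[0,1,-2],[0,0,0]],[0,[0,1,-2],[0,0,0]],[0,[0,1,-2],[0,0,0]],[0,[0,1,-2],[0,0,0]],[0,[0,1,10],[0,0,0]],[0,[0,1,40],[0,0,0]],[0,[0,1,80],[0,0,0]],[0,[0,1,120],[0,0,0]],[0,[0,1,150],[0,0,0]],[0,[0,1,150],[0,0,0]],[0,[0,1,150],[0,0,0]]]'
```

```text
t: 4.08
position: [440.4, 98.9, 179.0]
tcp_rot: [0.989, 0.149, 0.002, 0.0]
wrist_force: [0.5, 0.0, -1.7]
width: 27.1
finger_force: 59.5
```

```bash
python3 -m crank '[[0,[20,5,0],[0,0,0]],[0,[55,14,0],[0,0,0]],[0,[90,23,0],[0,0,0]],[0,[125,32,0],[0,0,0]],[0,[160,41,0],[0,0,0]],[0,[190,49,0],[0,0,0]],[0,[210,54,-10],[0,0,0]],[0,[220,56,-25],[0,0,0]],[0,[223,57,-35],[0,0,0]],[0,[223,57,-38],[0,0,0]],[0,[223,57,-38],[0,0,0]],[0,[223,57,-38],[0,0,0]]]'
python3 - <<'E'
from h import *
s=wsnap('w3.png'); print(s['T'])
B=(255,0,0);Rd=(0,0,255)
overlay(s,'w3o.png',[((663.5,156,94,90),Rd),((663.5,156,94,77),Rd),((627.4,285.7,123,80),Rd),((523,222,98,42),Rd),((663.5,156,136,98),B)])
E
```

```text
t: 5.08
position: [661.9, 155.6, 139.4]
tcp_rot: [0.989, 0.149, -0.0, 0.0]
wrist_force: [-0.5, 0.5, -0.5]
width: 27.2
finger_force: 59.5
(array([661.89847157, 155.584995  , 139.35827305]), array([ 9.88865043e-01,  1.48814687e-01, -3.30265013e-04,  8.09808254e-05]))
```

View pics/w3o.png

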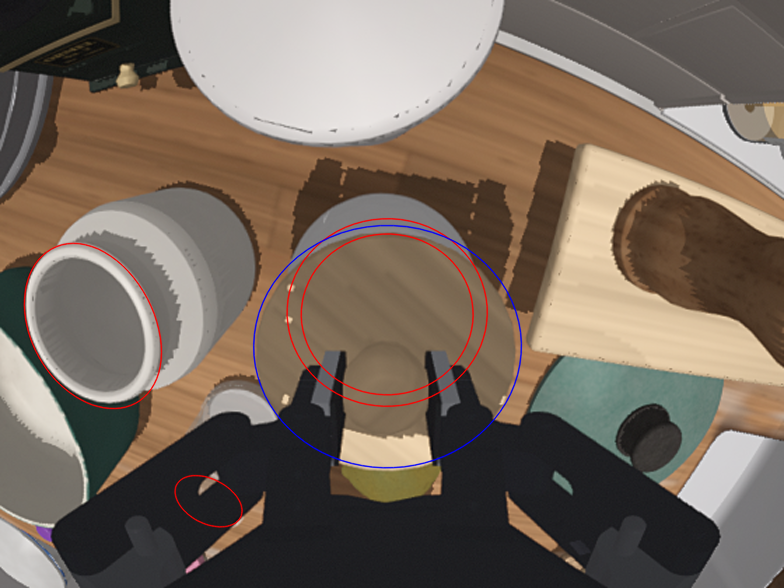

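```bash
python3 -m crank '[[0,[1,1,-8],[0,0,0]],[0,[1,1.5,-16],[0,0,0]],[0,[1,1.5,-22],[0,0,0]],[0,[1,1.5,-26],[0,0,0]],[0,[1,1.5,-28],[0,0,0]],[0,[1,1.5,-30],[0,0,0]],[0,[1,1.5,-31],[0,0,0]],[0,[1,1.5,-31],[0,0,0]],[0,[1,1.5,-31],[0,0,0]]]'
```

```text
t: 5.88
position: [663.7, 157.3, 108.6]
tcp_rot: [0.989, 0.149, 0.0, 0.0]
wrist_force: [0.5, -0.5, -0.6]
width: 27.1
finger_force: 59.5
```

```bash
python3 -m crank '[[0,[0,0,-1],[0,0,0]],[0,[0,0,-1],[0,0,0]],[0,[0,0,-2],[0,0,0]],[0,[0,0,-2],[0,0,0]],[0,[0,0,-2],[0,0,0]]]'
```

```text
t: 6.3
position: [664.1, 157.4, 108.5]
tcp_rot: [0.989, 0.149, 0.001, 0.0]
wrist_force: [-3.0, -1.8, 7.9]
width: 27.3
finger_force: 60.3
```

```bash
python3 -m crank '[[45,[0,0,-1],[0,0,0]],[45,[0,0,-1],[0,0,0]],[45,[0,0,-1],[0,0,0]],[50,[0,0,0],[0,0,0]],[50,[0,0,20],[0,0,0]],[50,[0,0,55],[0,0,0]],[50,[0,0,90],[0,0,0]],[50,[0,0,90],[0,0,0]],[50,[0,0,90],[0,0,0]]]'
python3 - <<'E'
from h import *
s=wsnap('w4.png'); print(s['T'])
overlay(s,'w4o.png',[((663.5,156,104,98),(0,0,255)),((663.5,157.5,104,98),(255,0,0)),((627.4,285.7,123,80),(0,0,255)),((523,222,98,64),(0,0,255))])
E
```

```text
t: 7.05
position: [664.7, 157.5, 199.8]
tcp_rot: [0.989, 0.149, 0.003, -0.0]
wrist_force: [0.0, 0.2, -1.2]
width: 50.2
finger_force: 0.0
(array([664.70382639, 157.47253512, 199.78328806]), array([ 9.88854258e-01,  1.48854825e-01,  3.08170783e-03, -3.39194468e-05]))
```

View pics/w4o.png

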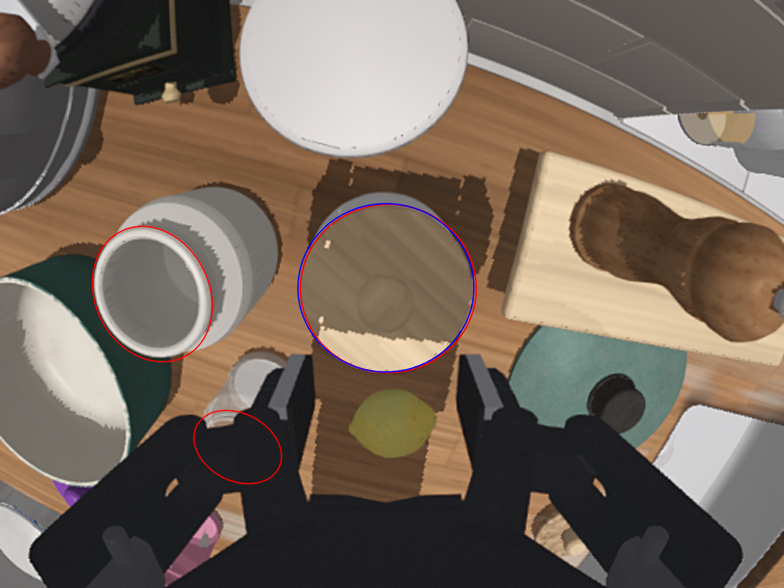

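```bash
python3 -m crank '[[50,[-23,-28,0],[0,0,0]],[50,[-46,-56,0],[0,0,0]],[50,[-69,-84,0],[0,0,0]],[50,[-92,-112,0],[0,0,0]],[50,[-115,-140,0],[0,0,0]],[50,[-138,-168,0],[0,0,0]],[50,[-161,-196,0],[0,0,0]],[50,[-184,-224,0],[0,0,0]],[50,[-207,-252,0],[0,0,0]],[50,[-222,-271,-5],[0,0,0]],[50,[-228,-280,-40],[0,0,0]],[50,[-228,-280,-75],[0,0,0]],[50,[-228,-280,-105],[0,0,0]],[50,[-228,-280,-125],[0,0,0]],[50,[-228,-280,-140],[0,0,0]],[50,[-228,-280,-150],[0,0,0]],[50,[-228,-280,-150],[0,0,0]],[50,[-228,-280,-150],[0,0,0]]]'
python3 - <<'E'
from h import *
s=wsnap('w5.png'); print(s['T'])
overlay(s,'w5o.png',[((436,-123,22,82),(0,0,255)),((430.6,-17.6,22,56),(0,0,255))])
E
```

```text
t: 8.6
position: [435.1, -122.6, 45.8]
tcp_rot: [0.989, 0.149, -0.001, -0.0]
wrist_force: [0.5, -1.1, -0.3]
width: 50.1
finger_force: 0.0
(array([ 435.09666226, -122.55041405,   45.76581001]), array([ 9.88858185e-01,  1.48858168e-01, -7.70655509e-04, -3.75794479e-04]))
```

View pics/w5o.png

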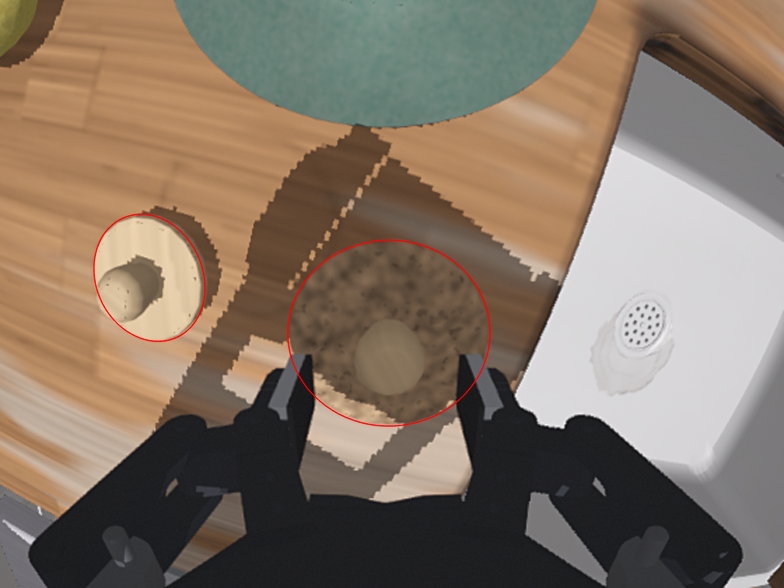

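```bash
python3 -m crank '[[50,[1,-0.5,-10],[0,0,0]],[50,[1,-0.5,-17],[0,0,0]],[50,[1,-0.5,-20],[0,0,0]],[50,[1,-0.5,-20],[0,0,0]],[0,[1,-0.5,-20],[0,0,0]],[0,[1,-0.5,-20],[0,0,0]],[0,[1,-0.5,-20],[0,0,0]],[0,[1,-0.5,-20],[0,0,0]],[0,[1,-0.5,-20],[0,0,0]],[0,[1,-0.5,-20],[0,0,0]],[0,[1,-0.5,-20],[0,0,0]]]'
python3 -m crank '[[0,[0,0,10],[0,0,0]],[0,[0,0,40],[0,0,0]],[0,[0,0,80],[0,0,0]],[0,[0,0,120],[0,0,0]],[0,[0,0,150],[0,0,0]],[0,[0,0,150],[0,0,0]],[0,[0,0,150],[0,0,0]]]'
```

```text
t: 9.57
position: [437.0, -123.4, 26.9]
tcp_rot: [0.989, 0.149, 0.001, 0.0]
wrist_force: [-0.2, -0.6, 6.1]
width: 23.2
finger_force: 59.2
t: 10.15
position: [437.1, -123.4, 178.2]
tcp_rot: [0.989, 0.149, 0.002, 0.001]
wrist_force: [-0.1, 0.3, -2.2]
width: 22.9
finger_force: 59.1
```

```bash
python3 -m crank '[[0,[8,18,0],[0,0,0]],[0,[23,50,0],[0,0,0]],[0,[39,84,0],[0,0,0]],[0,[55,118,0],[0,0,0]],[0,[71,152,0],[0,0,0]],[0,[87,186,0],[0,0,0]],[0,[103,220,0],[0,0,0]],[0,[119,254,0],[0,0,0]],[0,[135,288,0],[0,0,0]],[0,[151,322,0],[0,0,0]],[0,[167,356,0],[0,0,0]],[0,[180,384,0],[0,0,0]],[0,[188,402,0],[0,0,0]],[0,[191,410,-4],[0,0,0]],[0,[191,410,-10],[0,0,0]],[0,[191,410,-10],[0,0,0]],[0,[191,410,-10],[0,0,0]]]'
python3 - <<'E'
from h import *
s=wsnap('w6.png'); print(s['T'])
overlay(s,'w6o.png',[((628.5,286.5,123,80),(0,0,255)),((628.5,286.5,123,62),(0,0,255)),((628.5,286.5,163,82),(255,0,0)),((628.5,286.5,60,103),(0,255,0))])
E
```

```text
t: 11.57
position: [626.9, 285.1, 164.8]
tcp_rot: [0.989, 0.148, -0.001, 0.001]
wrist_force: [0.1, 0.3, -0.4]
width: 23.0
finger_force: 59.1
(array([626.92964712, 285.14749449, 164.77060807]), array([ 9.88951143e-01,  1.48233521e-01, -1.46522656e-03,  5.59866018e-04]))
```

View pics/w6o.png

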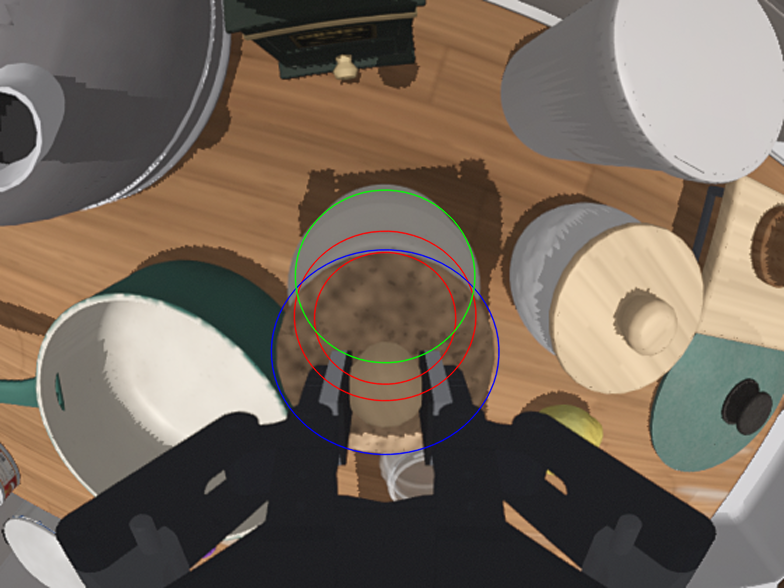

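```bash
python3 -m crank '[[0,[1.5,1.5,-8],[0,0,0]],[0,[1.5,1.5,-15],[0,0,0]],[0,[1.5,1.5,-20],[0,0,0]],[0,[1.5,1.5,-24],[0,0,0]],[0,[1.5,1.5,-26],[0,0,0]],[0,[1.5,1.5,-28],[0,0,0]],[0,[1.5,1.5,-29],[0,0,0]],[0,[1.5,1.5,-30],[0,0,0]],[0,[1.5,1.5,-30],[0,0,0]]]'
```

```text
t: 12.37
position: [629.3, 288.3, 137.9]
tcp_rot: [0.989, 0.149, 0.001, -0.0]
wrist_force: [-2.2, -1.8, 4.5]
width: 22.9
finger_force: 59.6
```

```bash
python3 -m crank '[[45,[0,0,0],[0,0,0]],[45,[0,0,0],[0,0,0]],[45,[0,0,0],[0,0,0]],[45,[0,0,2],[0,0,0]],[45,[0,0,20],[0,0,0]],[45,[0,0,55],[0,0,0]],[45,[0,0,70],[0,0,0]],[45,[0,0,70],[0,0,0]],[45,[0,0,70],[0,0,0]]]'
python3 - <<'E'
from h import *
s=wsnap('w7.png'); print(s['T'])
E
python3 -m crank '[[45,[-20,-30,0],[0,0,0]],[45,[-40,-61,0],[0,0,0]],[45,[-60,-92,0],[0,0,0]],[45,[-80,-123,0],[0,0,0]],[45,[-100,-154,0],[0,0,0]],[45,[-120,-185,0],[0,0,0]],[45,[-140,-216,0],[0,0,0]],[45,[-160,-247,0],[0,0,0]],[45,[-178,-275,0],[0,0,0]],[45,[-192,-297,0],[0,0,0]],[45,[-198,-305,-35],[0,0,0]],[45,[-198,-305,-70],[0,0,0]],[45,[-198,-305,-105],[0,0,0]],[45,[-198,-305,-125],[0,0,0]],[45,[-198,-305,-140],[0,0,0]],[45,[-198,-305,-150],[0,0,0]],[45,[-198,-305,-155],[0,0,0]],[45,[-198,-305,-155],[0,0,0]],[45,[-198,-305,-155],[0,0,0]]]'
python3 - <<'E'
from h import *
s=wsnap('w8.png'); print(s['T'])
overlay(s,'w8o.png',[((430.6,-17,22,56),(0,0,255)),((430.6,-17,42,22),(0,0,255))],1)
a=cv2.imread('pics/w8o.png');b=cv2.imread('pics/w7.png')
cv2.imwrite('pics/w78.png',np.hstack([cv2.resize(b[60:380,80:480],None,fx=1,fy=1),a[60:380,80:480]]))
E
```

```text
t: 13.12
position: [629.5, 288.4, 207.5]
tcp_rot: [0.989, 0.149, 0.001, -0.0]
wrist_force: [0.1, -0.3, -0.9]
width: 44.9
finger_force: 0.0
(array([629.47882026, 288.43744642, 207.51998882]), array([ 9.88857160e-01,  1.48862365e-01,  1.20846400e-03, -2.31068977e-04]))
t: 14.75
position: [431.3, -16.8, 51.7]
tcp_rot: [0.989, 0.149, 0.0, 0.0]
wrist_force: [1.2, -0.3, 0.4]
width: 44.7
finger_force: 0.0
(array([431.28724229, -16.76053995,  51.67189866]), array([9.88857154e-01, 1.48867378e-01, 1.46937891e-04, 1.01761465e-04]))
```

View pics/w78.png

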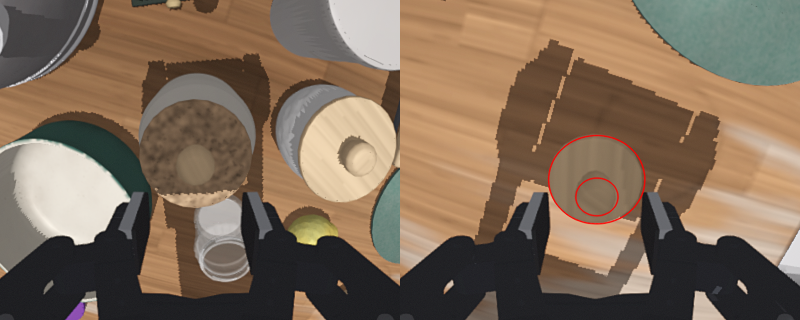

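```bash
python3 -m crank '[[45,[0,0,-10],[0,0,0]],[45,[0,0,-19],[0,0,0]],[45,[0,0,-24],[0,0,0]],[45,[0,0,-25],[0,0,0]],[45,[0,0,-25],[0,0,0]],[0,[0,0,-25],[0,0,0]],[0,[0,0,-25],[0,0,0]],[0,[0,0,-25],[0,0,0]],[0,[0,0,-25],[0,0,0]],[0,[0,0,-25],[0,0,0]],[0,[0,0,-25],[0,0,0]],[0,[0,0,-25],[0,0,0]]]'
python3 -m crank '[[0,[0,0,10],[0,0,0]],[0,[0,0,40],[0,0,0]],[0,[0,0,80],[0,0,0]],[0,[0,0,120],[0,0,0]],[0,[2,6,140],[0,0,0]],[0,[12,33,140],[0,0,0]],[0,[26,67,140],[0,0,0]],[0,[39,101,140],[0,0,0]],[0,[52,135,140],[0,0,0]],[0,[65,169,140],[0,0,0]],[0,[78,203,140],[0,0,0]],[0,[87,227,140],[0,0,0]],[0,[91,238,135],[0,0,0]],[0,[91,238,130],[0,0,0]],[0,[91,238,130],[0,0,0]],[0,[91,238,130],[0,0,0]]]'
python3 - <<'E'
from h import *
import pickle
s=wsnap('w9.png'); print(s['T']); 
G=(0,255,0);Rd=(0,0,255)
cs=[((523,222,0,64),Rd),((523,222,98,42),Rd)]
s7=pickle.load(open('pics/w7.png.pkl','rb'))
overlay(s7,'a.png',cs,3); overlay(s,'b.png',cs+[((523,222,146,56),(255,0,0))],2)
a=cv2.imread('pics/a.png');b=cv2.imread('pics/b.png')
c=(wproj(s7,[523,222,60])[0]*3).astype(int);print(c)
d=(wproj(s,[523,222,98])[0]*2).astype(int);print(d)
cr=lambda im,c:im[max(0,c[1]-250):max(0,c[1]-250)+500,c[0]-200:c[0]+200][:500]
A,B=cr(a,c),cr(b,d);h=min(len(A),len(B));cv2.imwrite('pics/w9o.png',np.hstack([A[:h],B[:h]]))
E
```

```text
t: 15.8
position: [431.5, -16.7, 26.9]
tcp_rot: [0.989, 0.149, 0.001, 0.0]
wrist_force: [-0.2, 1.2, 5.8]
width: 19.0
finger_force: 59.0
t: 17.13
position: [521.5, 219.9, 155.6]
tcp_rot: [0.989, 0.148, -0.001, 0.0]
wrist_force: [1.6, -1.0, 0.7]
width: 18.7
finger_force: 58.8
(array([521.47802725, 219.89245078, 155.62019238]), array([ 9.88934896e-01,  1.48346301e-01, -9.72768969e-04,  4.47184545e-04]))
[917 903]
[547 441]
```

View pics/w9o.png

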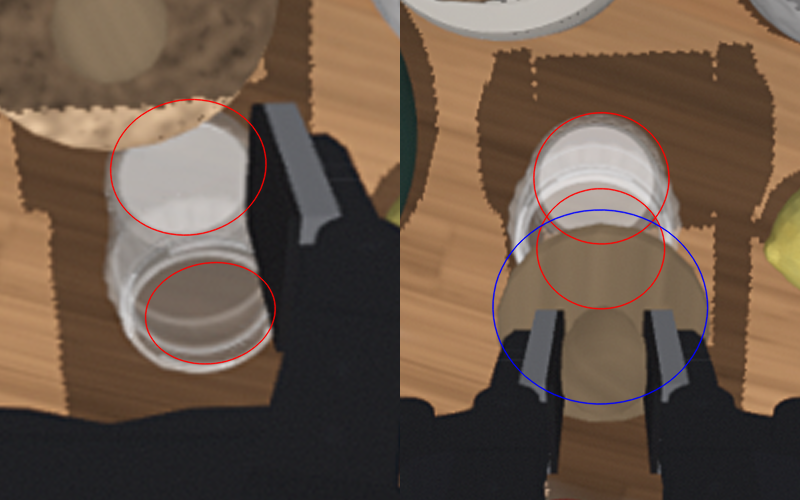

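```bash
python3 -m crank '[[0,[0,2.5,-5],[0,0,0]],[0,[0,2.5,-14],[0,0,0]],[0,[0,2.5,-22],[0,0,0]],[0,[0,2.5,-28],[0,0,0]],[0,[0,2.5,-33],[0,0,0]],[0,[0,2.5,-36],[0,0,0]],[0,[0,2.5,-39],[0,0,0]],[0,[0,2.5,-41],[0,0,0]],[0,[0,2.5,-42],[0,0,0]],[0,[0,2.5,-42],[0,0,0]],[0,[0,2.5,-42],[0,0,0]]]'
```

```text
t: 18.1
position: [522.2, 223.8, 114.5]
tcp_rot: [0.989, 0.149, 0.0, 0.0]
wrist_force: [-0.0, 1.3, -0.5]
width: 18.8
finger_force: 58.8
```

```bash
python3 -m crank '[[0,[0,0,-1],[0,0,0]],[0,[0,0,-2],[0,0,0]],[0,[0,0,-3],[0,0,0]],[0,[0,0,-3.5],[0,0,0]],[0,[0,0,-3.5],[0,0,0]],[0,[0,0,-3.5],[0,0,0]]]'
```

```text
t: 18.6
position: [522.6, 223.9, 112.3]
tcp_rot: [0.989, 0.149, 0.001, -0.0]
wrist_force: [-2.1, -1.1, 6.3]
width: 18.7
finger_force: 59.5
```

```bash
python3 -m crank '[[45,[0,0,0],[0,0,0]],[45,[0,0,0],[0,0,0]],[45,[0,0,0],[0,0,0]],[45,[0,0,2],[0,0,0]],[60,[0,0,20],[0,0,0]],[85,[0,0,55],[0,0,0]],[85,[0,0,80],[0,0,0]],[85,[0,0,80],[0,0,0]],[85,[0,0,80],[0,0,0]]]'
python3 - <<'E'
from h import *
s=wsnap('w10.png'); print(s['T'])
E
python3 -m crank '[[85,[10,-36,0],[0,0,0]],[85,[20,-72,0],[0,0,0]],[85,[31,-108,0],[0,0,0]],[85,[41,-144,0],[0,0,0]],[85,[51,-180,0],[0,0,0]],[85,[62,-216,0],[0,0,0]],[85,[72,-252,0],[0,0,0]],[85,[80,-280,-10],[0,0,0]],[85,[83,-293,-35],[0,0,0]],[85,[83,-293,-60],[0,0,0]],[85,[83,-293,-80],[0,0,0]],[85,[83,-293,-85],[0,0,0]],[85,[83,-293,-85],[0,0,0]],[85,[83,-293,-85],[0,0,0]]]'
python3 - <<'E'
from h import *
import pickle
s=wsnap('w11.png'); print(s['T']); Rd=(0,0,255);B=(255,0,0)
overlay(s,'a.png',[((607,-70,2,190),Rd),((607,-70,57,45),Rd),((607,-70,29,45),B)],1)
s=pickle.load(open('pics/w10.png.pkl','rb'))
overlay(s,'b.png',[((522.5,224,107.5,56),Rd),((503,395,101,188),Rd),((503,397,101,188),B)],1.2)
s7=pickle.load(open('pics/w7.png.pkl','rb'))
a=cv2.imread('pics/a.png')[:400,100:520];b=cv2.imread('pics/b.png')[30:430,0:380]
cv2.imwrite('pics/w11o.png',np.hstack([b,a]))
E
```

```text
t: 19.35
position: [522.8, 224.0, 192.7]
tcp_rot: [0.989, 0.149, 0.002, -0.0]
wrist_force: [0.3, -0.2, 0.6]
width: 85.2
finger_force: 0.0
(array([522.82018061, 224.01379451, 192.70269341]), array([ 9.88858257e-01,  1.48848539e-01,  1.83445825e-03, -3.06596623e-04]))
t: 20.57
position: [605.1, -69.0, 106.0]
tcp_rot: [0.989, 0.149, -0.0, -0.0]
wrist_force: [0.3, -0.1, 0.3]
width: 84.5
finger_force: 0.0
(array([605.06742419, -69.03289892, 105.97077161]), array([ 9.88833144e-01,  1.49026774e-01, -1.85029749e-04, -6.39829837e-06]))
```

View pics/w11o.png

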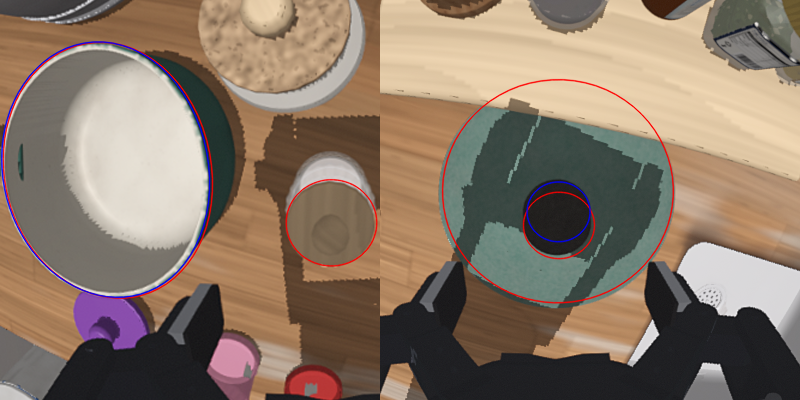

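Left: the jam lid is on its circle, and the pan rim fits (503,396). Right: the pan lid's true edge lies about 2 to 3 mm left of and nearer than the drawn circle. I'll refine both numerically with the edge gradient along the circle.

```bash
cat > edge.py <<'E'
from h import *
import pickle
from scipy.ndimage import map_coordinates
def score(s,x,y,z,d,mask):
    out=0
    c1=circ(x,y,z,d+3,180)[mask];c2=circ(x,y,z,d-3,180)[mask]
    im=cv2.GaussianBlur(s['pixels'],(3,3),0).astype(float)
    p1,p2=wproj(s,c1),wproj(s,c2)
    g=lambda p:np.stack([map_coordinates(im[...,k],[p[:,1],p[:,0]],order=1,mode='nearest') for k in range(3)],1)
    ok=(p1.min(1)>2)&(p1[:,0]<557)&(p1[:,1]<417)
    return np.minimum(np.linalg.norm(g(p1)-g(p2),axis=1),60)[ok].mean()
def best(f,x0,y0,zs,d,mask,ds=(0,)):
    s=pickle.load(open(f'pics/{f}.png.pkl','rb'))
    L=[(score(s,x,y,z,d+dd,mask),x,y,z,d+dd) for z in zs for dd in ds for x in np.arange(x0-8,x0+8.1,1) for y in np.arange(y0-8,y0+8.1,1)]
    L.sort(reverse=True);print(f,[tuple(np.round(l,1)) for l in L[:6]])
if __name__=='__main__':
    th=np.arange(180)*2
    best('w11',605,-69,(0,2,4,6),190,(th>60)&(th<300))   # near side (-x), clear of shelf
    best('w1',605,-69,(0,2,4,6),190,(th>60)&(th<300))
    best('w11',605,-69,(57,),45,th>=0,(-2,0))
    for f in('w10','w7','w6','w4'): best(f,503,396,(101,),188,(th>=0))
E
python3 edge.py
```

```text
w11 [(np.float64(49.7), np.float64(604.0), np.float64(-69.0), np.float64(6.0), np.float64(190.0)), (np.float64(48.0), np.float64(603.0), np.float64(-69.0), np.float64(6.0), np.float64(190.0)), (np.float64(47.1), np.float64(603.0), np.float64(-70.0), np.float64(6.0), np.float64(190.0)), (np.float64(47.0), np.float64(604.0), np.float64(-70.0), np.float64(6.0), np.float64(190.0)), (np.float64(46.7), np.float64(605.0), np.float64(-69.0), np.float64(6.0), np.float64(190.0)), (np.float64(43.6), np.float64(603.0), np.float64(-68.0), np.float64(6.0), np.float64(190.0))]
w1 [(np.float64(58.3), np.float64(606.0), np.float64(-69.0), np.float64(6.0), np.float64(190.0)), (np.float64(57.8), np.float64(606.0), np.float64(-70.0), np.float64(6.0), np.float64(190.0)), (np.float64(56.4), np.float64(606.0), np.float64(-70.0), np.float64(4.0), np.float64(190.0)), (np.float64(56.1), np.float64(607.0), np.float64(-69.0), np.float64(6.0), np.float64(190.0)), (np.float64(54.7), np.float64(605.0), np.float64(-69.0), np.float64(6.0), np.float64(190.0)), (np.float64(54.5), np.float64(605.0), np.float64(-70.0), 
[... 2226 characters left out ...]
.0), np.float64(188.0)), (np.float64(38.2), np.float64(500.0), np.float64(399.0), np.float64(101.0), np.float64(188.0))]
w4 [(np.float64(54.4), np.float64(502.0), np.float64(402.0), np.float64(101.0), np.float64(188.0)), (np.float64(53.5), np.float64(502.0), np.float64(400.0), np.float64(101.0), np.float64(188.0)), (np.float64(53.1), np.float64(501.0), np.float64(400.0), np.float64(101.0), np.float64(188.0)), (np.float64(53.1), np.float64(502.0), np.float64(401.0), np.float64(101.0), np.float64(188.0)), (np.float64(53.0), np.float64(503.0), np.float64(401.0), np.float64(101.0), np.float64(188.0)), (np.float64(52.8), np.float64(502.0), np.float64(399.0), np.float64(101.0), np.float64(188.0))]
```

```bash
python3 -m crank '[[75,[0,0,-25],[0,0,0]],[75,[0,0,-50],[0,0,0]],[75,[0,0,-65],[0,0,0]],[75,[0,0,-72],[0,0,0]],[75,[0,0,-74],[0,0,0]],[75,[0,0,-74],[0,0,0]],[0,[0,0,-74],[0,0,0]],[0,[0,0,-74],[0,0,0]],[0,[0,0,-74],[0,0,0]],[0,[0,0,-74],[0,0,0]],[0,[0,0,-74],[0,0,0]],[0,[0,0,-74],[0,0,0]]]'
```

```text
t: 21.62
position: [606.2, -69.7, 33.9]
tcp_rot: [0.989, 0.149, 0.002, 0.001]
wrist_force: [1.2, -1.3, 5.9]
width: 42.6
finger_force: 62.1
```

```bash
python3 -m crank '[[0,[-4,0,0.5],[0,0,0]],[0,[-10,0,0.5],[0,0,0]],[0,[-18,0,0.5],[0,0,0]],[0,[-26,0,0.5],[0,0,0]],[0,[-34,0,0.5],[0,0,0]],[0,[-42,0,0.5],[0,0,0]],[0,[-50,0,0.5],[0,0,0]],[0,[-57,0,0.5],[0,0,0]],[0,[-60,0,0.5],[0,0,0]],[0,[-60,0,0.5],[0,0,0]],[0,[-60,0,0.5],[0,0,0]]]'
python3 - <<'E'
from h import *
s=wsnap('w12.png'); print(s['T'])
o=r.snapshot('top'); cv2.imwrite('pics/top1.png',o['pixels'])
import edge; th=np.arange(180)*2
edge.best('w12',546,-69,(6,),190,(th>=0))
E
```

```text
t: 22.53
position: [545.6, -69.3, 33.9]
tcp_rot: [0.989, 0.149, 0.001, 0.0]
wrist_force: [-0.6, 0.6, 8.5]
width: 43.1
finger_force: 62.5
(array([545.64288731, -69.34982762,  33.86357834]), array([9.88855047e-01, 1.48876863e-01, 1.08533077e-03, 4.45093892e-04]))
w12 [(np.float64(33.2), np.float64(547.0), np.float64(-69.0), np.float64(6.0), np.float64(190.0)), (np.float64(32.8), np.float64(547.0), np.float64(-68.0), np.float64(6.0), np.float64(190.0)), (np.float64(32.6), np.float64(546.0), np.float64(-69.0), np.float64(6.0), np.float64(190.0)), (np.float64(32.1), np.float64(546.0), np.float64(-68.0), np.float64(6.0), np.float64(190.0)), (np.float64(30.9), np.float64(546.0), np.float64(-67.0), np.float64(6.0), np.float64(190.0)), (np.float64(30.8), np.float64(547.0), np.float64(-70.0), np.float64(6.0), np.float64(190.0))]
```

```bash
python3 -m crank '[[0,[0,0,5],[0,0,0]],[0,[0,0,20],[0,0,0]],[0,[0,0,50],[0,0,0]],[0,[0,0,85],[0,0,0]],[0,[0,0,120],[0,0,0]],[0,[0,0,150],[0,0,0]],[0,[0,0,175],[0,0,0]],[0,[0,0,180],[0,0,0]],[0,[0,0,180],[0,0,0]]]'
python3 - <<'E'
from h import *
import pickle
t,s=[pickle.load(open(k+'0.pkl','rb')) for k in('top','scene')]
P=lambda a:a['camera_matrix']@np.c_[cv2.Rodrigues(a['rvec'])[0],a['tvec']]
for n,p,q in(('spout',(152,145),(136,183)),('lidknob',(95,115),(85,183)),('handlefront',(140,131),(112,180))):
    X=cv2.triangulatePoints(P(t),P(s),np.float64(p).reshape(2,1),np.float64(q).reshape(2,1)); print(n,(X[:3]/X[3]).T.round())
E
```

```text
t: 23.38
position: [545.1, -69.3, 212.7]
tcp_rot: [0.989, 0.149, 0.0, 0.0]
wrist_force: [0.2, -0.0, -4.8]
width: 42.9
finger_force: 62.5
spout [[675. 437. 192.]]
lidknob [[718. 536. 228.]]
handlefront [[715. 472. 186.]]
```

```bash
python3 -m crank '[[0,[-1,14,0],[0,0,0]],[0,[-5,50,0],[0,0,0]],[0,[-8,88,0],[0,0,0]],[0,[-12,126,0],[0,0,0]],[0,[-16,164,0],[0,0,0]],[0,[-19,202,0],[0,0,0]],[0,[-23,240,0],[0,0,0]],[0,[-26,278,0],[0,0,0]],[0,[-30,316,0],[0,0,0]],[0,[-33,354,0],[0,0,0]],[0,[-37,392,0],[0,0,0]],[0,[-41,426,0],[0,0,0]],[0,[-43,450,0],[0,0,0]],[0,[-44,462,-5],[0,0,0]],[0,[-44,466,-20],[0,0,0]],[0,[-44,466,-40],[0,0,0]],[0,[-44,466,-50],[0,0,0]],[0,[-44,466,-52],[0,0,0]],[0,[-44,466,-52],[0,0,0]],[0,[-44,466,-52],[0,0,0]]]'
python3 - <<'E'
from h import *
s=wsnap('w13.png'); p=s['T'][0]; print(s['T'])
z=p[2]-33.9+6
for k in range(1): pass
import edge; th=np.arange(180)*2
edge.best('w13',round(p[0]),round(p[1]),(z,),190,(th>=0))
overlay(s,'a.png',[((p[0]+1,p[1],z,190),(255,0,0)),((502,397.5,101,188),(0,0,255)),((502,397.5,0,150),(0,255,0))],0.75)
t=r.snapshot('scene');cv2.imwrite('pics/scene2.png',t['pixels'])
a=cv2.imread('pics/a.png');b=t['pixels'][150:465,50:420]
b=cv2.resize(b,None,fx=1.0,fy=1.0);h=min(len(a),len(b));cv2.imwrite('pics/w13o.png',np.hstack([a[:h],b[:h]]))
E
```

```text
t: 25.05
position: [501.3, 396.5, 160.7]
tcp_rot: [0.989, 0.149, 0.0, -0.0]
wrist_force: [0.4, 0.2, -4.1]
width: 43.0
finger_force: 62.7
(array([501.27120161, 396.47349803, 160.73858733]), array([ 9.88904940e-01,  1.48549669e-01,  1.24122908e-04, -4.12335152e-06]))
w13 [(np.float64(31.4), np.float64(502.0), np.float64(398.0), np.float64(132.8), np.float64(190.0)), (np.float64(30.7), np.float64(502.0), np.float64(397.0), np.float64(132.8), np.float64(190.0)), (np.float64(30.1), np.float64(501.0), np.float64(397.0), np.float64(132.8), np.float64(190.0)), (np.float64(28.9), np.float64(503.0), np.float64(397.0), np.float64(132.8), np.float64(190.0)), (np.float64(28.7), np.float64(501.0), np.float64(398.0), np.float64(132.8), np.float64(190.0)), (np.float64(28.2), np.float64(502.0), np.float64(396.0), np.float64(132.8), np.float64(190.0))]
```

View pics/w13o.png

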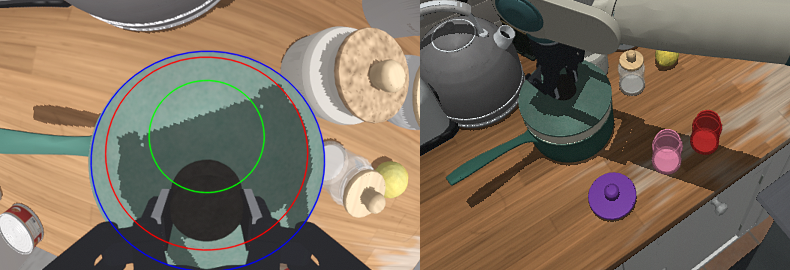

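The lid hangs level, centred over the pan at (502, 397.5), and both jars and the pot look closed. Now I'll lower it.

```bash
python3 -m crank '[[0,[0,0,-8],[0,0,0]],[0,[0,0,-15],[0,0,0]],[0,[0,0,-20],[0,0,0]],[0,[0,0,-24],[0,0,0]],[0,[0,0,-26],[0,0,0]],[0,[0,0,-27],[0,0,0]],[0,[0,0,-28],[0,0,0]],[0,[0,0,-28],[0,0,0]]]'
python3 -m crank '[[0,[0,0,-1],[0,0,0]],[0,[0,0,-1],[0,0,0]],[0,[0,0,-1.5],[0,0,0]],[0,[0,0,-1.5],[0,0,0]]]'
```

```text
t: 25.82
position: [501.3, 397.0, 133.1]
tcp_rot: [0.989, 0.149, 0.001, -0.0]
wrist_force: [-2.9, -1.3, -0.2]
width: 43.0
finger_force: 63.4
t: 26.15
position: [501.3, 397.0, 132.9]
tcp_rot: [0.989, 0.149, 0.001, -0.0]
wrist_force: [-4.8, -2.8, 6.8]
width: 42.8
finger_force: 63.9
```

Contact came about 2 mm high, with the rim pushing the lid towards -x and -y. I'll nudge it that way.

```bash
python3 -m crank '[[0,[-0.5,-0.3,0.5],[0,0,0]],[0,[-1,-0.7,0.5],[0,0,0]],[0,[-1.5,-1,0.5],[0,0,0]],[0,[-1.5,-1,0],[0,0,0]],[0,[-1.5,-1,-0.5],[0,0,0]],[0,[-1.5,-1,-0.5],[0,0,0]]]'
```

```text
t: 26.65
position: [500.9, 396.6, 132.9]
tcp_rot: [0.989, 0.149, 0.003, -0.001]
wrist_force: [1.6, 1.3, 9.0]
width: 43.1
finger_force: 64.0
```

```bash
python3 -m crank '[[60,[0.7,0.5,0],[0,0,0]],[75,[0.7,0.5,0],[0,0,0]],[75,[0.7,0.5,0],[0,0,0]],[75,[0.7,0.5,0],[0,0,0]],[75,[0.7,0.5,10],[0,0,0]],[75,[0.7,0.5,40],[0,0,0]],[75,[0.7,0.5,75],[0,0,0]],[75,[0.7,0.5,100],[0,0,0]],[75,[0.7,0.5,100],[0,0,0]],[75,[0.7,0.5,100],[0,0,0]]]'
python3 - <<'E'
from h import *
import edge
from scipy.ndimage import map_coordinates
s=wsnap('w14.png'); print(s['T'][0])
th=np.arange(180)*2
edge.best('w14',502,397,(97,99,101,103,105,107),190,(th>=0))
# tilt: score plane tilts about the best circle
best=[]
im=cv2.GaussianBlur(s['pixels'],(3,3),0).astype(float)
def sc(x,y,z,ax,ay):
    v=[]
    for d in(193,187):
        c=circ(x,y,z,d,180); c[:,2]+=ax*(c[:,0]-x)+ay*(c[:,1]-y); p=wproj(s,c)
        v.append(np.stack([map_coordinates(im[...,k],[p[:,1],p[:,0]],order=1,mode='nearest') for k in range(3)],1))
        ok=(p.min(1)>2)&(p[:,0]<557)&(p[:,1]<417)
    return np.minimum(np.linalg.norm(v[0]-v[1],axis=1),60)[ok].mean()
for x in(500,501,502,503):
  for y in(396,397,398,399):
    for z in(101,103,105):
      for ax in np.arange(-.06,.061,.02):
        for ay in np.arange(-.06,.061,.02): best.append((sc(x,y,z,ax,ay),x,y,z,ax,ay))
best.sort(reverse=True); [print(np.round(b,2)) for b in best[:6]]
E
```

```text
t: 27.48
position: [500.8, 396.6, 233.1]
tcp_rot: [0.989, 0.149, 0.002, -0.001]
wrist_force: [0.4, -0.5, -0.5]
width: 75.0
finger_force: 0.0
[500.79749193 396.64592803 233.09769161]
w14 [(np.float64(58.3), np.float64(502.0), np.float64(398.0), np.float64(107.0), np.float64(190.0)), (np.float64(58.2), np.float64(501.0), np.float64(398.0), np.float64(107.0), np.float64(190.0)), (np.float64(58.1), np.float64(501.0), np.float64(397.0), np.float64(105.0), np.float64(190.0)), (np.float64(57.9), np.float64(502.0), np.float64(397.0), np.float64(107.0), np.float64(190.0)), (np.float64(57.9), np.float64(501.0), np.float64(397.0), np.float64(107.0), np.float64(190.0)), (np.float64(55.4), np.float64(501.0), np.float64(398.0), np.float64(105.0), np.float64(190.0))]
[ 5.854e+01  5.020e+02  3.980e+02  1.050e+02 -2.000e-02 -2.000e-02]
[ 5.813e+01  5.020e+02  3.970e+02  1.050e+02 -2.000e-02  0.000e+00]
[ 5.813e+01  5.010e+02  3.980e+02  1.050e+02  0.000e+00 -2.000e-02]
[ 58.06 501.   397.   105.     0.     0.  ]
[ 5.791e+01  5.020e+02  3.980e+02  1.050e+02 -4.000e-02 -2.000e-02]
[ 5.79e+01  5.02e+02  3.99e+02  1.05e+02 -2.00e-02 -4.00e-02]
```

```bash
python3 -m crank '[[0,[0.5,0.5,-20],[0,0,0]],[0,[0.5,0.5,-50],[0,0,0]],[0,[0.5,0.5,-65],[0,0,0]],[0,[0.5,0.5,-70],[0,0,0]],[0,[0.5,0.5,-74],[0,0,0]],[0,[0.5,0.5,-76],[0,0,0]],[0,[0.5,0.5,-78],[0,0,0]],[0,[0.5,0.5,-79],[0,0,0]],[0,[0.5,0.5,-80],[0,0,0]],[0,[0.5,0.5,-80],[0,0,0]]]'
python3 - <<'E'
import edge,numpy as np
th=np.arange(180)*2
edge.best('w11',605,-69,(4,6,8,10),190,(th>60)&(th<300))
edge.best('w1',605,-69,(4,6,8,10),190,(th>60)&(th<300))
E
```

```text
t: 28.37
position: [501.2, 397.0, 154.3]
tcp_rot: [0.989, 0.149, 0.002, -0.001]
wrist_force: [-5.0, -4.2, 12.1]
width: 0.0
finger_force: 5.9
w11 [(np.float64(55.2), np.float64(605.0), np.float64(-69.0), np.float64(8.0), np.float64(190.0)), (np.float64(54.9), np.float64(606.0), np.float64(-69.0), np.float64(10.0), np.float64(190.0)), (np.float64(54.5), np.float64(607.0), np.float64(-69.0), np.float64(10.0), np.float64(190.0)), (np.float64(53.5), np.float64(606.0), np.float64(-69.0), np.float64(8.0), np.float64(190.0)), (np.float64(53.4), np.float64(604.0), np.float64(-69.0), np.float64(8.0), np.float64(190.0)), (np.float64(53.0), np.float64(605.0), np.float64(-70.0), np.float64(8.0), np.float64(190.0))]
w1 [(np.float64(59.5), np.float64(606.0), np.float64(-69.0), np.float64(8.0), np.float64(190.0)), (np.float64(59.2), np.float64(606.0), np.float64(-69.0), np.float64(10.0), np.float64(190.0)), (np.float64(58.3), np.float64(606.0), np.float64(-69.0), np.float64(6.0), np.float64(190.0)), (np.float64(57.8), np.float64(606.0), np.float64(-70.0), np.float64(6.0), np.float64(190.0)), (np.float64(57.6), np.float64(607.0), np.float64(-69.0), np.float64(8.0), np.float64(190.0)), (np.float64(57.4), np.float64(606.0), np.float64(-70.0), np.float64(8.0), np.float64(190.0))]
```

```bash
python3 -m crank '[[0,[0,0,20],[0,0,0]],[0,[0,0,60],[0,0,0]],[0,[0,-20,90],[0,0,0]],[0,[-20,-55,100],[0,0,0]],[0,[-45,-85,100],[0,0,0]],[0,[-70,-115,100],[0,0,0]],[0,[-80,-150,100],[0,0,0]],[0,[-80,-185,100],[0,0,0]],[0,[-80,-220,100],[0,0,0]],[0,[-80,-255,100],[0,0,0]],[0,[-80,-290,100],[0,0,0]],[0,[-80,-325,100],[0,0,0]],[0,[-80,-360,100],[0,0,0]],[0,[-80,-395,100],[0,0,0]],[0,[-80,-430,100],[0,0,0]],[0,[-80,-465,100],[0,0,0]],[0,[-80,-500,100],[0,0,0]],[0,[-80,-500,100],[0,0,0]],[0,[-80,-500,100],[0,0,0]]]'
python3 - <<'E'
from h import *
import pickle
for n in('top','scene'):
    a=pickle.load(open(n+'0.pkl','rb'))['pixels'];s=r.snapshot(n);b=s['pixels']
    for im in(a,b):
        h=cv2.cvtColor(im,cv2.COLOR_BGR2HSV);m=cv2.inRange(h,(23,150,90),(35,255,255))
        m=m*0+m; k=cv2.connectedComponentsWithStats(m)
        i=1+np.argmax(k[2][1:,4]);print(n,'lemon',k[3][i].round(1),k[2][i,4])
# scene: brim ellipse of each seated lid by edge score with tilt
from scipy.ndimage import map_coordinates
S=r.snapshot('scene');T=r.snapshot('top')
def sc(x,y,z,d,ax,ay):
    t=0
    for s in(S,T):
        v=[]
        for dd in(d+4,d-4):
            c=circ(x,y,z,dd,120);c[:,2]+=ax*(c[:,0]-x)+ay*(c[:,1]-y)
            p=cv2.projectPoints(c,s['rvec'],s['tvec'],s['camera_matrix'],None)[0][:,0]
            v.append(np.stack([map_coordinates(s['pixels'][...,k].astype(float),[p[:,1],p[:,0]],order=1) for k in range(3)],1))
        t+=np.minimum(np.linalg.norm(v[0]-v[1],axis=1),60).mean()
    return t
for n,x,y,z,d in(('dimpled',664,157,104,98),('stone',629,287,133,82),('jam',522.5,224,107.5,56),('pan',502,397,105,190)):
    L=sorted(((sc(x+dx,y+dy,z+dz,d,ax,ay),dx,dy,dz,ax,ay) for dx in(-2,0,2) for dy in(-4,-2,0,2) for dz in(-3,0,3,6) for ax in(-.1,-.05,0,.05,.1) for ay in(-.1,-.05,0,.05,.1)),reverse=True)
    print(n,*[np.round(l,2) for l in L[:3]])
E
```

```text
t: 29.95
position: [420.8, -104.5, 251.1]
tcp_rot: [0.989, 0.147, 0.001, 0.0]
wrist_force: [-0.6, 0.7, -0.2]
width: -0.1
finger_force: 0.0
top lemon [293.3 211. ] 389
top lemon [293.3 211. ] 390
scene lemon [297.5 204.5] 270
scene lemon [297.5 204.8] 255
dimpled [119.96   2.     0.    -3.     0.     0.  ] [ 1.1993e+02  2.0000e+00 -2.0000e+00 -3.0000e+00  0.0000e+00  5.0000e-02] [119.86   2.    -2.    -3.     0.     0.  ]
stone [ 1.0691e+02  2.0000e+00  0.0000e+00 -3.0000e+00 -5.0000e-02  0.0000e+00] [106.54   2.     0.    -3.     0.     0.  ] [ 1.062e+02  2.000e+00  0.000e+00 -3.000e+00  0.000e+00 -5.000e-02]
jam [ 1.1477e+02  0.0000e+00  0.0000e+00  0.0000e+00 -1.0000e-01  0.0000e+00] [ 1.1473e+02  0.0000e+00  0.0000e+00  0.0000e+00 -5.0000e-02  0.0000e+00] [114.56   0.     0.     0.     0.     0.  ]
pan [103.02   2.     0.     3.     0.     0.  ] [1.0294e+02 2.0000e+00 0.0000e+00 0.0000e+00 5.0000e-02 0.0000e+00] [9.98e+01 0.00e+00 0.00e+00 3.00e+00 5.00e-02 0.00e+00]
```

The lids fit as seated and level, and the lemon hasn't moved, so I'm handing in.

```bash
python3 -c "
from workcell import r
print(r.finish_job())"
```

```text
the job is handed in; nothing more can be done
None
```

All four pots are closed with their own lids, which camera and contact-height checks show seated and level to within what the images resolve; the pan lid was drawn clear of the shelf before lifting, the lemon is undisturbed, and the job was handed in at about 30 s.

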